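# Load a cell tester in bay order and hold its spring-return selector at the third click

## Robot

A 7-joint arm with a two-finger parallel gripper is mounted at the origin on the work surface. World frame = base frame: x ahead of the robot, y to its left, z up, the work surface at z = 0. Lengths are in m, angles in rad, forces in N, time in s.
With the tool pointing down it reaches from about 0.425 to 0.875 m from the base axis. Payload 8.4 kg.
Tool frame: the origin (TCP) lies between the finger pads; the fingertips stand 11 mm ahead of it and the grasp point (between the pads) lies 8 mm behind it; z points along the fingers, y is the line along which they close (so a half turn about z gives the same grasp; the last joint's range is limited). The gripper opens to 85 mm and grips with 20 to 120 N. Pads are 22 mm wide; open, the fingers measure 114 mm over their backs; the gripper's body (76 mm by 85 mm) begins 54 mm behind the grasp point. The pads swing forward as they close: fully open they stand 13 mm farther back than shut.
Start: joints at [-1.233, 0.333, 0.04, 1.465, -0.013, 1.343, -0.059], TCP at [0.275, 0.589, 0.242] pointing down, gripper open.
Joint ranges: [-2.58, 2.58], [-0.38, 2.09], [-1.3, 1.39], [0.25, 2.4], [-1.5, 4.64], [0.08, 2.09], [-2.65, 2.65]. Speed limits (rad/s): [2.22, 2.22, 2.79, 2.79, 3.14, 3.14, 3.14].

## Interface

Orientations are given as a unit quaternion [w, x, y, z].
In Python, from plant import r gives the robot as it stands.
- The arm moves only by the tool step_arm, never from a script. Its argument "plan" is a list of rows, each a list of 2 entries, a list of its own where there are three numbers: the shift along the tool's x, y, z in mm, then the turn about the tool's z in degrees. In form: [[[dx, dy, dz], twist], ...]. A call has exactly 5 rows; each row shifts and turns the commanded pose from where the row before left it, along the tool's axes as they then stand; what a row does not reach is not made up. A row lasts 1/8 s, in which the tool goes at most 62.5 mm and 10.7 degrees, less where a joint would pass 70% of its speed; a pose out of reach is approached as far as the arm can. A call with a gripper value outside its range is refused whole. "gripper" is the finger opening in mm, from 0 to 85.4, set as the call begins (left out, the last holds). The fingers move at their own pace and stop on an object; "squeeze" is the grip in N (left out, the last holds). Time passes only in rows, so rows that do not move let the fingers close, or fill a call up. It gives the time, the measured TCP pose, the force, the opening and the grip force at its end, in the units of the state.
- r.get_state(): the state, without advancing time (a new reading comes with each control period).
- r.read_camera(name): name is "scene" or "top" or "wrist"; returns (picture, depth): 420x560x3 uint8, red, green, blue; 420x560 float32, m along the optical axis (not along the pixel's ray), 0 where there is no reading.
- r.camera_params(name): a dict with "intrinsics" (3x3 intrinsics, pixels), "dist_coeffs" ([k1, k2, p1, p2, k3] as OpenCV has them; the pictures are not rectified), "xyz" and "rotation" of the camera in the world. Camera axes: x right, y down, z forward; pixel columns grow to the right and rows downward; lengths in m; the calibration is good to about 2 mm. A picture is of the moment at which its call begins: read the wrist's pose just before it. camera_params takes no time and is no camera call; for the wrist camera it gives the pose at the moment of the call.
- r.finish_job(): hands the job in; it is judged then, once.
The state is a dict: "time_s": time; "qpos": joint angles; "qvel": joint speeds; "effort": joint torques, N m; "tcp_pos": TCP position; "eef_rot": TCP orientation; "contact_force": force on the tool from outside, world axes, zero at the start; "wrist_torque": the same for the moment, N m; "width": finger opening in m; "gripper_force": force on a finger pad.
Only numpy, scipy, OpenCV 4.12 (cv2) and the standard library are available. Lean on these libraries where they do the work, as an engineer would, in place of code of your own. Each camera call takes 0.05 s, during which the arm holds its last target. There are 200 camera calls.

## Task

Make up a string of three cells in the four-bay cell tester: bay 1, next to the selector knob, already has its cell, so lower (do not drop) one of the two loose thick cells right down into bay 2 and then the other into bay 3, button end up, leaving bay 4 empty. Only when the string is complete, turn the selector clockwise from off to the third click (each can be felt) without running on towards the fourth, and finish the program still gripping it there, because it springs back to off when let go. Leave the other things on the bench where they are.

Things in the scene. Friction and masses are not known exactly. Their poses are not given: they have to be found in the camera images.
- tester: Fixed grey instrument, 200 mm front to back (own x, away from the operator), 330 mm wide (own y), 45 mm high; origin under its centre. On top a white block, 52 mm across, with four bays in a row, 42 mm apart along own y; bay 1 is nearest the selector, which stands 100 mm from it at the -y end. Behind: heat sink (75 mm above the bench), meter, posts (66 mm).
- bay1 (a point): Centre of the mouth of bay 1, in the top face of the tester's white block, 75 mm above the bench; blind round bore 29 mm wide, 24 mm deep, 3 mm chamfer: a seated cell's underside is 24 mm below this point and 41 mm of it stands out. Axes as tester. Holds cell_1 at the start.
- bay2 (a point): Centre of the mouth of bay 2, in the top face of the tester's white block, 75 mm above the bench; blind round bore 29 mm wide, 24 mm deep, 3 mm chamfer: a seated cell's underside is 24 mm below this point and 41 mm of it stands out. Axes as tester.
- bay3 (a point): Centre of the mouth of bay 3, in the top face of the tester's white block, 75 mm above the bench; blind round bore 29 mm wide, 24 mm deep, 3 mm chamfer: a seated cell's underside is 24 mm below this point and 41 mm of it stands out. Axes as tester.
- selector (a joint): Selector angle, rad: 0 off, growing clockwise from above, end stop 1.571. Clicks 1 to 4 at 0.393, 0.785, 1.178, 1.571. A return spring (0.075 N m at off, 0.10 at click 4) turns it back to off when let go; the detent adds 0.04 N m either way, with resistance peaking a quarter step past each click and least a quarter step before the next: in all about 0.03 to 0.15 N m.
- handle: Black bar grip of the selector: 50 mm long (own x, towards the white pointer line), 12 mm thick (own y), 38 mm tall. Origin on the upright turning axis at the foot of the bar, 60 mm above the bench (top at 98 mm); a round skirt, radius 24 mm, is right beneath. At off the pointer stands 45 degrees counterclockwise (from above) of the tester's own x.
- cell_1: The cell that already stands in bay 1. Thick battery cell, grey sleeve with steel ends, 26 mm diameter, 65 mm tall (sleeve to 62 mm, then a 9 mm wide button), about 90 g. Origin: centre of its underside, own z up through the button end.
- cell_a: One of the two loose cells, standing button end up on the bench. Thick battery cell, grey sleeve with steel ends, 26 mm diameter, 65 mm tall (sleeve to 62 mm, then a 9 mm wide button), about 90 g. Origin: centre of its underside, own z up through the button end.
- cell_b: The other loose cell, the same as cell_a. Thick battery cell, grey sleeve with steel ends, 26 mm diameter, 65 mm tall (sleeve to 62 mm, then a 9 mm wide button), about 90 g. Origin: centre of its underside, own z up through the button end.
- slim_cell: A slimmer cell, 18 mm diameter, 65 mm tall, standing button end up; not for this tester. Origin: centre of its underside.
- motor: Small square stepper motor, 42 x 42 mm, 38 mm high body, shaft up to 60 mm; origin under its centre. Bystander.
- screwdriver: Screwdriver about 200 mm long lying on the bench along its own x, origin near its middle. Bystander.
- bracket: Aluminium angle bracket, 40 x 40 x 40 mm. Bystander; origin under its centre.
- collar: Steel shaft collar, 36 mm diameter, 12 mm high, lying flat. Bystander; origin under its centre.
- offcut: Offcut of 20 x 20 mm slotted aluminium profile, 140 mm long, lying along its own x. Bystander.
- screw_jar: Clear jar with black cap, 56 mm diameter, 70 mm tall. Bystander; origin under its centre.

How it is judged:
By the outcome, as a careful person would: the job done as asked, in the order asked, and still so for the second after the job is handed in, while the arm keeps its last pose, push and grip.
It also fails if it takes over 64 s, if anything falls off the work surface, if the arm or the gripper's body presses on something with over 40 N, if the wrist force passes 120 N, or if a joint passes its speed limit or range.

## Working session

There is one attempt and no reset: what is moved stays moved. The work goes in short steps, Python scripts to look and compute and a tool call to move; the robot and the scene stay as the last step left them, time stands still between calls to the robot, and variables do not carry over. Pictures are saved under pics/ and viewed, at most 10 in all, crops included, and the job is handed in when it is done.

Besides the shell and the picture viewer there is one more tool, called after ">>>" as a command line: name --argument value ..., lists and objects as JSON in quotes. step_arm: Moves the arm, as the interface text tells. Its arguments: {"type":"object","properties":{"plan":{"type":"array","items":{"type":"array"}},"gripper":{"type":"number"},"squeeze":{"type":"number"}},"required":["plan"]}

```bash
mkdir -p pics; ls; cat > h.py <<'E'
import numpy as np,cv2
from plant import r
def cam(n,f):
    p=r.camera_params(n); im,d=r.read_camera(n)
    cv2.imwrite('pics/'+f+'.png',im[:,:,::-1]); np.savez('pics/'+f+'.npz',d=d,K=p['intrinsics'],D=p['dist_coeffs'],t=p['xyz'],R=np.array(p['rotation']))
    return im,d
def ray(z,u,v):
    n=cv2.undistortPoints(np.array([[[u,v]]],float),np.array(z['K']),np.array(z['D']))[0,0]
    return np.array([n[0],n[1],1.])
def atz(z,u,v,h):
    d=z['R']@ray(z,u,v); return z['t']+d*(h-z['t'][2])/d[2]
def dep(z,u,v):
    return z['t']+z['R']@ray(z,u,v)*z['d'][int(v),int(u)]
E
python3 - <<'E'
from h import *
cam('scene','s0');cam('top','t0')
for n in('scene','top','wrist'):
    p=r.camera_params(n);print(n,np.array(p['rotation']).shape,p['xyz'])
s=r.get_state();print(s['time_s'],s['tcp_pos'],s['eef_rot'],s['width'])
print(np.array(r.camera_params('top')['rotation']))
E
```

```text
pics
scene (4,) [ 0.90907164 -0.41417838  0.97748141]
top (4,) [0.22417595 0.0348956  1.2130019 ]
wrist (4,) [0.20142065 0.62386144 0.3733694 ]
0.1 [0.27484636 0.58861669 0.24151026] [-9.39643169e-05  2.16664675e-01  9.76245816e-01 -7.19409914e-04] 0.08548006449976674
[ 0.0779829  -0.6469453   0.75321623 -0.08969818]
```

```bash
cat >> h.py <<'E'
def load(f):
    z=dict(np.load('pics/'+f+'.npz')); w,x,y,k=z['R']
    from scipy.spatial.transform import Rotation as Ro
    z['R']=Ro.from_quat([x,y,k,w]).as_matrix(); return z
E
python3 - <<'E'
import cv2
print(cv2.imread('pics/t0.png').shape)
E
```

```text
(420, 560, 3)
```

View pics/t0.png

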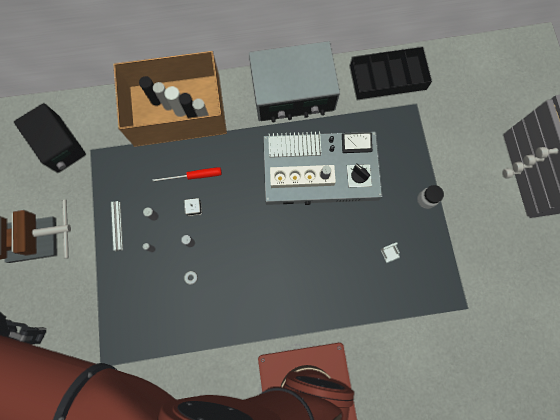

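View pics/s0.png

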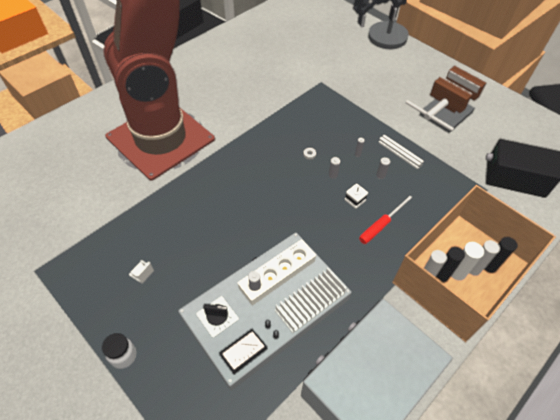

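The top view shows three standing cells: two thick ones at about (148,212) and (187,240), and the slim one at (146,247). The tester has bays 4 to 2 at about (280..311,177), cell_1 at (325,172) and the selector at (360,175). I'll enlarge crops for closer readings.

```bash
python3 - <<'E'
import cv2,numpy as np
a=cv2.imread('pics/t0.png')
c1=cv2.resize(a[195:265,130:210],None,fx=7,fy=7,interpolation=cv2.INTER_CUBIC)[:, :]
c2=cv2.resize(a[125:210,258:390],None,fx=6,fy=6,interpolation=cv2.INTER_CUBIC)
cv2.imwrite('pics/c2.png',c2)
from h import *
z=load('t0')
for n,u,v,h in [('a',148,210.5,.065),('b',186.5,238.5,.065),('slim',146,245.5,.065),('bay4',280,177,.075),('bay3',295.5,176,.075),('bay2',311,175,.075),('bay1c',326,169,.116),('knob',361,174,.098)]:
    print(n,atz(z,u,v,h).round(4),dep(z,u,v).round(3))
for f,u,v in[('s0',384,161),('s0',335,161),('s0',361,141)]:
    print(atz(load(f),u,v,.065).round(3))
E
```

```text
a [0.5381 0.354  0.065 ] [0.538 0.354 0.065]
b [0.4447 0.2576 0.065 ] [0.445 0.258 0.063]
slim [0.4423 0.3668 0.065 ] [0.443 0.368 0.061]
bay4 [ 0.5756 -0.0186  0.075 ] [ 0.582 -0.02   0.053]
bay3 [ 0.5719 -0.0617  0.075 ] [ 0.58  -0.064  0.05 ]
bay2 [ 0.5683 -0.1049  0.075 ] [ 0.574 -0.107  0.055]
bay1c [ 0.5664 -0.1426  0.116 ] [ 0.566 -0.143  0.116]
knob [ 0.5434 -0.2372  0.098 ] [ 0.548 -0.241  0.081]
[0.539 0.353 0.065]
[0.448 0.258 0.065]
[0.449 0.365 0.065]
```

View pics/c2.png

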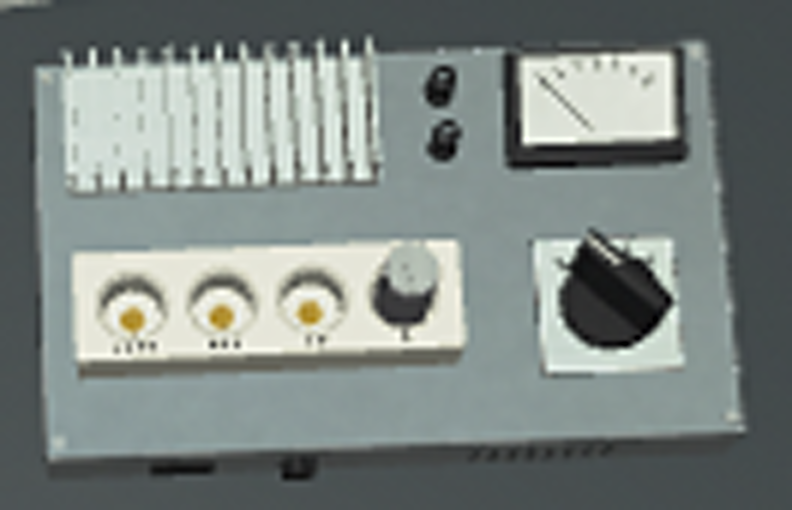

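The enlarged crop shows the bay 2, 3 and 4 mouths at about (312,300), (222,302) and (132,303), the cell_1 top at (413,268) and the handle pointer towards the upper left at (600,245). The tester is yawed by about -5°. Next I'll move above cell_a.

>>> step_arm --plan '[[[-34,-10,4],0],[[-34,-10,4],0],[[-34,-10,4],0],[[-34,-10,4],0],[[-34,-10,4],0]]' --gripper 60

```text
time_s: 0.72
tcp_pos: [0.4085, 0.4707, 0.2218]
eef_rot: [-0.0, 0.217, 0.976, -0.0]
contact_force: [0.3, 0.2, -0.6]
width: 0.06
gripper_force: 0.0
```

>>> step_arm --plan '[[[-34,-10,4],0],[[-34,-10,4],0],[[-34,-10,4],0],[[-34,-10,4],0],[[-34,-10,4],0]]'

```text
time_s: 1.35
tcp_pos: [0.5413, 0.3536, 0.2018]
eef_rot: [-0.0, 0.217, 0.976, -0.0]
contact_force: [-0.2, 0.7, -0.4]
width: 0.0599
gripper_force: 0.0
```

```bash
python3 - <<'E'
from h import *
cam('wrist','w1')
s=r.get_state();print(s['time_s'],s['tcp_pos'],s['eef_rot'],s['width'],s['qpos'])
z=load('w1');print(z['t'],z['R'].round(2).tolist(),z['K'])
# top-of-cell points: depth points between 0.058 and .066
d=z['d'];v,u=np.nonzero(d>0)
n=cv2.undistortPoints(np.stack([u,v],1).astype(float)[:,None],z['K'],z['D'])[:,0]
P=z['t']+(np.c_[n,np.ones(len(n))]*d[v,u][:,None])@z['R'].T
m=(abs(P[:,2]-.062)<.003)
lab=np.zeros(d.shape,np.uint8);lab[v[m],u[m]]=1
k,L,st,c=cv2.connectedComponentsWithStats(lab)
for i in range(1,k):
    if st[i,4]>150:
        q=P[(L[v,u]==i)];print(st[i],c[i],((q.min(0)+q.max(0))/2).round(4),(q.max(0)-q.min(0)).round(3))
E
```

```text
1.4 [0.54522197 0.34831353 0.20117445] [ 9.18981851e-04  2.19431393e-01  9.75626241e-01 -1.56736391e-03] 0.06017245898507 [-0.80393934  0.35250096  0.21214704  1.53504631 -0.07270144  1.26315349
  0.54597504]
[0.46791308 0.38869358 0.33364602] [[0.42, 0.86, 0.29], [0.91, -0.4, -0.14], [-0.0, 0.32, -0.95]] [[368.48960897   0.         279.00199087]
 [  0.         368.48960897 210.67367689]
 [  0.           0.           1.        ]]
[230  52  25  27 439] [242.3166287   64.92938497] [0.4434 0.3716 0.0624] [0.018 0.018 0.005]
[ 96 117  36  35 869] [113.4556962  134.20253165] [0.4452 0.2639 0.062 ] [0.026 0.026 0.006]
[267 174  32  33 753] [282.52988048 190.0876494 ] [0.5376 0.3591 0.062 ] [0.025 0.025 0.006]
```

View pics/w1.png

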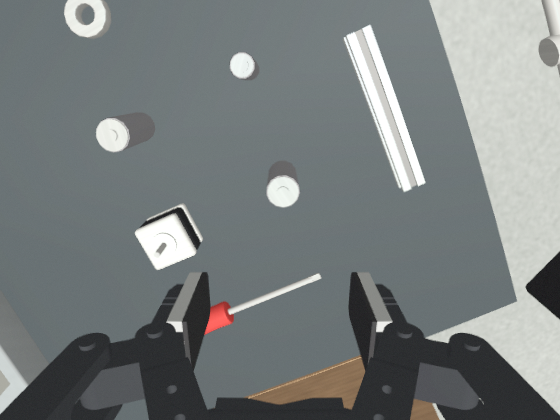

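The wrist view shows cell_a at (283,190), cell_b at (113,134) and the slim cell at (242,65). The arm was still settling, so I'll wait and measure again.

>>> step_arm --plan '[[[0,0,10],0],[[0,0,10],0],[[0,0,0],0],[[0,0,0],0],[[0,0,0],0]]'

```text
time_s: 2.02
tcp_pos: [0.5407, 0.3549, 0.1828]
eef_rot: [0.0, 0.216, 0.976, 0.0]
contact_force: [-0.4, -0.6, -0.0]
width: 0.06
gripper_force: 0.0
```

```bash
cat >> h.py <<'E'
def blobs(f,h,tol=.003,amin=150):
    z=load(f);d=z['d'];v,u=np.nonzero(d>0)
    n=cv2.undistortPoints(np.stack([u,v],1).astype(float)[:,None],z['K'],z['D'])[:,0]
    P=z['t']+(np.c_[n,np.ones(len(n))]*d[v,u][:,None])@z['R'].T
    m=(abs(P[:,2]-h)<tol)
    lab=np.zeros(d.shape,np.uint8);lab[v[m],u[m]]=1
    k,L,st,c=cv2.connectedComponentsWithStats(lab)
    for i in range(1,k):
        if st[i,4]>amin:
            q=P[(L[v,u]==i)&(abs(P[:,2]-h)<tol)];print(st[i],((q.min(0)+q.max(0))/2).round(4),(q.max(0)-q.min(0)).round(3))
def tool(s,p):
    from scipy.spatial.transform import Rotation as Ro
    q=s['eef_rot'];R=Ro.from_quat([q[1],q[2],q[3],q[0]]).as_matrix()
    print('yaw of tool y',np.degrees(np.arctan2(R[1,1],R[0,1])).round(2),'tilt',(R[:,2]).round(3))
    return (R.T@(np.array(p)-s['tcp_pos'])*1000).round(1)
E
python3 - <<'E'
from h import *
s=r.get_state();print(s['time_s'],s['tcp_pos'])
cam('wrist','w2');blobs('w2',.062)
print(r.get_state()['tcp_pos'])
print(tool(s,[.538,.355,.042]))
E
```

```text
2.025 [0.54068062 0.35490657 0.1827587 ]
[224  51  28  29 507] [0.4435 0.3716 0.0621] [0.018 0.018 0.006]
[ 82 121  37  37 992] [0.4451 0.2637 0.062 ] [0.025 0.025 0.006]
[264 182  35  35 844] [0.5377 0.3593 0.0621] [0.025 0.025 0.006]
[0.54072343 0.3548394  0.18271959]
yaw of tool y 65.0 tilt [ 0.  0. -1.]
[  2.5  -1.1 140.8]
```

>>> step_arm --plan '[[[4,2.5,20],0],[[0,0,35],0],[[0,0,35],0],[[0,0,35],0],[[0,0,16],0]]'

```text
time_s: 2.7
tcp_pos: [0.5365, 0.3577, 0.0381]
eef_rot: [-0.001, 0.217, 0.976, -0.002]
contact_force: [0.3, -0.0, 0.4]
width: 0.0601
gripper_force: 0.0
```

>>> step_arm --plan '[[[0,0,0],0],[[0,0,0],0],[[0,0,0],0],[[0,0,0],0],[[0,0,0],0]]' --gripper 15 --squeeze 30

```text
time_s: 3.32
tcp_pos: [0.5388, 0.3589, 0.0425]
eef_rot: [0.001, 0.217, 0.976, 0.001]
contact_force: [-0.8, -0.9, 6.8]
width: 0.0252
gripper_force: 32.0
```

>>> step_arm --plan '[[[0,0,-14],0],[[0,0,-35],10],[[0,0,-35],10],[[0,0,-36],10],[[0,0,-36],10]]'

```text
time_s: 3.95
tcp_pos: [0.5379, 0.3583, 0.1992]
eef_rot: [-0.0, 0.54, 0.842, 0.0]
contact_force: [1.0, 0.5, -0.7]
width: 0.0252
gripper_force: 31.5
```

>>> step_arm --plan '[[[0,0,0],10],[[0,0,0],10],[[0,0,0],10],[[-40,6,0],0],[[-46,7,0],0]]'

```text
time_s: 4.58
tcp_pos: [0.5432, 0.2714, 0.1978]
eef_rot: [-0.0, 0.737, 0.676, 0.0]
contact_force: [0.5, -0.8, -0.6]
width: 0.0254
gripper_force: 31.6
```

>>> step_arm --plan '[[[-46,7,0],0],[[-46,7,0],0],[[-46,7,0],0],[[-46,7,0],0],[[-46,7,0],0]]'

```text
time_s: 5.2
tcp_pos: [0.5581, 0.0379, 0.1981]
eef_rot: [-0.0, 0.737, 0.675, 0.0]
contact_force: [1.2, -0.6, -1.4]
width: 0.025
gripper_force: 31.6
```

>>> step_arm --plan '[[[-46,7,0],0],[[-46,7,0],0],[[-30,5,0],0],[[-20,3,0],0],[[0,0,0],0]]'

```text
time_s: 5.82
tcp_pos: [0.5674, -0.1057, 0.1979]
eef_rot: [0.0, 0.738, 0.674, 0.0]
contact_force: [0.1, 1.3, 0.1]
width: 0.0251
gripper_force: 31.6
```

>>> step_arm --plan '[[[0,0,0],0],[[0,0,0],0],[[0,0,0],0],[[0,0,0],0],[[0,0,0],0]]'

```text
time_s: 6.45
tcp_pos: [0.5678, -0.1038, 0.1973]
eef_rot: [-0.0, 0.737, 0.675, -0.0]
contact_force: [0.5, 0.2, -1.0]
width: 0.0245
gripper_force: 31.6
```

```bash
python3 - <<'E'
from h import *
s=r.get_state();print(s['time_s'],s['tcp_pos'],s['eef_rot'],s['qpos'],s['width'])
cam('wrist','w3')
E
```

```text
6.45 [ 0.56775415 -0.10378329  0.19733032] [-8.54916429e-06  7.37381208e-01  6.75476834e-01 -2.73574613e-05] [-0.46930831  0.24435197  0.67422532  1.73529535 -0.1615985   1.21824615
  0.15892446] 0.024504254339328572
```

View pics/w3.png

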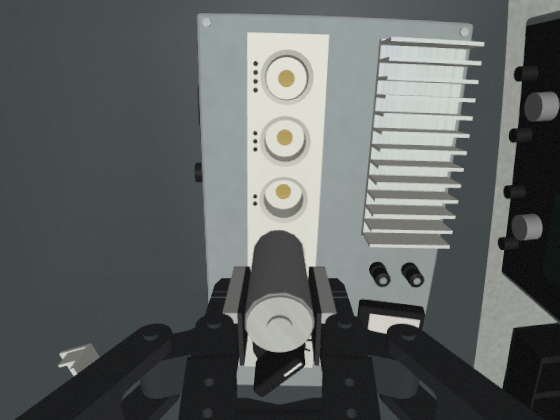

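The view shows the held cell upright and centred (bottom about (280,232), top (280,322)), with the bay 2, 3 and 4 mouths at about (285,199), (286,141) and (286,77). Next I'll fit the mouth circles.

```bash
cat >> h.py <<'E'
def cloud(f):
    z=load(f);d=z['d'];v,u=np.mgrid[:420,:560]
    n=cv2.undistortPoints(np.stack([u.ravel(),v.ravel()],1).astype(float)[:,None],z['K'],z['D'])[:,0]
    P=z['t']+(np.c_[n,np.ones(len(n))]*d.ravel()[:,None])@z['R'].T
    return z,P.reshape(420,560,3)
def mouths(f):
    z,P=cloud(f)
    m=((abs(P[:,:,2]-.075)<.0015)).astype(np.uint8)
    cs,h=cv2.findContours(m,cv2.RETR_CCOMP,cv2.CHAIN_APPROX_NONE)
    for c,hh in zip(cs,h[0]):
        if hh[3]>=0 and cv2.contourArea(c)>500:
            q=np.array([atz(z,*p,.075)[:2] for p in c[:,0].astype(float)])
            A=np.c_[2*q,np.ones(len(q))];x=np.linalg.lstsq(A,(q**2).sum(1),rcond=None)[0]
            print('mouth px',c[:,0].mean(0).round(1),x[:2].round(4),'rad',np.sqrt(x[2]+x[:2]@x[:2]).round(4))
E
python3 - <<'E'
from h import *
s=r.get_state()
mouths('w3')
z,P=cloud('w3')
for v in range(300,350,6):print(v,P[v,280].round(4))
t=P[295:352,240:322].reshape(-1,3);t=t[(t[:,2]>.205)&(t[:,2]<.226)]
print(np.percentile(t[:,2],[5,50,95]))
h=np.median(t[:,2]);t=t[abs(t[:,2]-h)<.002]
print('celltop',((t.min(0)+t.max(0))/2).round(4),(t.max(0)-t.min(0)).round(4))
print(tool(s,s['tcp_pos']))
E
```

```text
mouth px [282.4 199.9] [ 0.5724 -0.0985] rad 0.0158
mouth px [285.5 142.7] [ 0.577  -0.0572] rad 0.0156
mouth px [286.7  76.7] [ 0.5817 -0.0155] rad 0.0158
300 [ 0.5705 -0.0911  0.2187]
306 [ 0.5702 -0.0943  0.2175]
312 [ 0.5701 -0.0955  0.2194]
318 [ 0.5699 -0.0976  0.22  ]
324 [ 0.5697 -0.1003  0.2197]
330 [ 0.5695 -0.1027  0.2199]
336 [ 0.5693 -0.1044  0.221 ]
342 [ 0.5689 -0.109   0.2185]
348 [ 0.5688 -0.111   0.2193]
[0.21372942 0.21832874 0.22401854]
celltop [ 0.5702 -0.1016  0.2183] [0.0291 0.0248 0.004 ]
yaw of tool y -5.02 tilt [-0. -0. -1.]
[0. 0. 0.]
```

>>> step_arm --plan '[[[3,2,10],0],[[0,0,25],0],[[0,0,25],0],[[0,0,10],0],[[0,0,0],0]]'

```text
time_s: 7.12
tcp_pos: [0.5697, -0.1011, 0.1268]
eef_rot: [-0.0, 0.737, 0.675, -0.001]
contact_force: [-1.1, -0.9, -0.6]
width: 0.0254
gripper_force: 31.6
```

>>> step_arm --plan '[[[0,0,0],0],[[0,0,0],0],[[0,0,0],0],[[0,0,0],0],[[0,0,0],0]]'

```text
time_s: 7.75
tcp_pos: [0.57, -0.1011, 0.1274]
eef_rot: [0.0, 0.737, 0.675, 0.0]
contact_force: [0.2, 0.1, -2.0]
width: 0.0254
gripper_force: 31.6
```

```bash
python3 - <<'E'
from h import *
s=r.get_state();print(s['time_s'],s['tcp_pos'])
im,d=cam('wrist','w4')
mouths('w4')
c=cv2.resize(im[130:330,190:370,::-1],None,fx=3,fy=3,interpolation=cv2.INTER_CUBIC);cv2.imwrite('pics/c4.png',c)
E
```

```text
7.75 [ 0.57004337 -0.10109191  0.1274148 ]
mouth px [284.6 165.5] [ 0.5772 -0.057 ] rad 0.0156
mouth px [283.3  81.3] [ 0.5818 -0.0157] rad 0.0156
```

View pics/c4.png

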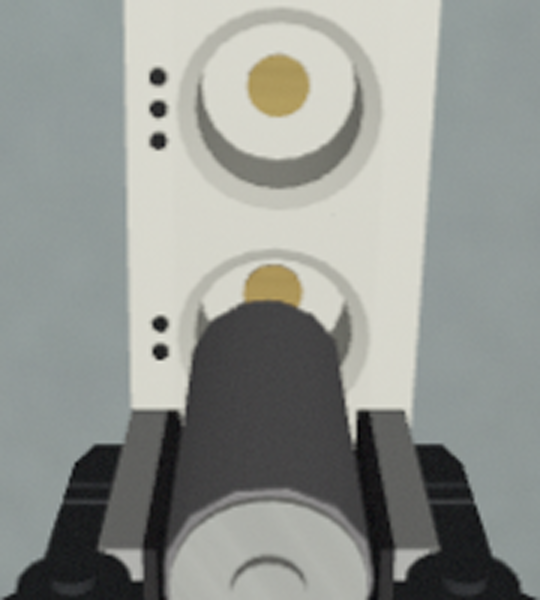

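The crop shows the cell axis at column about 265 and its bottom edge at row 300. The bay 2 rim spans columns 180 to 370 (centre 275) with its top at row 248, so the cell needs about 1.7 mm more in +y. I'll work out the x offset.

```bash
python3 - <<'E'
from h import *
from scipy.spatial.transform import Rotation as Ro
s=r.get_state();q=s['eef_rot'];R=Ro.from_quat([q[1],q[2],q[3],q[0]]).as_matrix()
z=load('w4');T=lambda p:(R.T@(p-s['tcp_pos'])*1000).round(1)
print('cell edge',T(atz(z,278.5,230,.085)),T(atz(z,278.5,230,.083)))
print('rim top',T(atz(z,281.7,212.7,.075)))
print('bay2',T(np.array([.5725,-.0986,.075])))
E
```

```text
cell edge [13.6  1.  42.4] [12.8  1.  44.4]
rim top [19.4  2.7 52.4]
bay2 [ 2.7  2.2 52.4]
```

>>> step_arm --plan '[[[2,1.5,0],0],[[0,0,4],0],[[0,0,6],0],[[0,0,5],0],[[0,0,5],0]]'

```text
time_s: 8.43
tcp_pos: [0.5715, -0.0996, 0.1069]
eef_rot: [0.0, 0.738, 0.675, -0.0]
contact_force: [1.0, -0.7, 0.2]
width: 0.0253
gripper_force: 31.8
```

>>> step_arm --plan '[[[0,0,3],0],[[0,0,3],0],[[0,0,3],0],[[0,0,0],0],[[0,0,0],0]]'

```text
time_s: 9.05
tcp_pos: [0.5716, -0.0994, 0.0982]
eef_rot: [0.0, 0.737, 0.675, -0.0]
contact_force: [-0.2, -3.0, -2.3]
width: 0.0251
gripper_force: 31.5
```

>>> step_arm --plan '[[[-0.5,0,2],0],[[0,0,2],0],[[0,0,1],0],[[0,0,0],0],[[0,0,0],0]]'

```text
time_s: 9.68
tcp_pos: [0.5717, -0.0997, 0.0935]
eef_rot: [-0.0, 0.737, 0.675, 0.0]
contact_force: [-1.2, -1.2, 3.6]
width: 0.025
gripper_force: 32.0
```

>>> step_arm --plan '[[[0,0,0.6],0],[[0,0,0.6],0],[[0,0,0],0],[[0,0,0],0],[[0,0,0],0]]'

```text
time_s: 10.3
tcp_pos: [0.5718, -0.0997, 0.0934]
eef_rot: [-0.0, 0.737, 0.675, 0.0]
contact_force: [-6.8, 0.3, 16.3]
width: 0.0254
gripper_force: 33.5
```

>>> step_arm --plan '[[[0,0,0],0],[[0,0,0],0],[[0,0,0],0],[[0,0,-3],0],[[0,0,-20],0]]' --gripper 45

```text
time_s: 10.92
tcp_pos: [0.5708, -0.0997, 0.1149]
eef_rot: [-0.001, 0.737, 0.675, -0.001]
contact_force: [0.2, 0.3, -0.5]
width: 0.0451
gripper_force: 0.0
```

>>> step_arm --plan '[[[0,0,-30],0],[[0,0,-30],0],[[0,0,-20],0],[[20,-9,-10],0],[[35,-16,0],0]]' --gripper 60

```text
time_s: 11.55
tcp_pos: [0.5522, -0.0438, 0.2076]
eef_rot: [0.001, 0.739, 0.674, 0.001]
contact_force: [0.3, 0.5, -0.6]
width: 0.0599
gripper_force: 0.0
```

>>> step_arm --plan '[[[40,-18,0],0],[[40,-18,0],0],[[40,-18,0],0],[[40,-18,0],0],[[40,-18,0],0]]'

```text
time_s: 12.18
tcp_pos: [0.4792, 0.1655, 0.2068]
eef_rot: [0.0, 0.738, 0.675, 0.001]
contact_force: [1.2, 1.2, -0.3]
width: 0.0598
gripper_force: 0.0
```

>>> step_arm --plan '[[[40,-18,0],0],[[35,-16,0],0],[[19,-9,0],0],[[0,0,0],0],[[0,0,0],0]]'

```text
time_s: 12.8
tcp_pos: [0.4455, 0.2606, 0.2059]
eef_rot: [0.0, 0.738, 0.675, 0.0]
contact_force: [0.2, -0.2, -0.3]
width: 0.0596
gripper_force: 0.0
```

>>> step_arm --plan '[[[0,0,30],0],[[0,0,0],0],[[0,0,0],0],[[0,0,0],0],[[0,0,0],0]]'

```text
time_s: 13.42
tcp_pos: [0.4452, 0.2619, 0.1758]
eef_rot: [0.0, 0.737, 0.675, 0.001]
contact_force: [0.5, 0.7, 1.1]
width: 0.0602
gripper_force: 0.0
```

```bash
python3 - <<'E'
from h import *
s=r.get_state();print(s['time_s'],s['tcp_pos'],s['qpos'].round(2) if hasattr(s['qpos'],'round') else s['qpos'])
cam('wrist','w5');cam('top','t5');blobs('w5',.062)
print(tool(s,[.4444,.2622,.0425]))
blobs('t5',.1145,.005,20);blobs('t5',.063,.003,20)
E
```

```text
13.425 [0.44518703 0.26189783 0.17582938] [-0.97  0.11  0.38  1.89 -0.04  1.15 -0.66]
[245  29  29  30 530] [0.4436 0.3715 0.0624] [0.017 0.017 0.005]
[260 190  35  36 894] [0.4451 0.2634 0.062 ] [0.024 0.026 0.006]
yaw of tool y -5.03 tilt [ 0.001  0.001 -1.   ]
[ 1.000e-01 -9.000e-01  1.333e+02]
[ 249   42   91   63 3031] [ 0.868  -0.1019  0.1144] [0.172 0.238 0.01 ]
[191  55  16   4  31] [0.9558 0.1595 0.1143] [0.007 0.043 0.009]
[116  57  74  31 192] [0.9261 0.2913 0.1145] [0.067 0.21  0.01 ]
[139  76  14  13 130] [0.8974 0.3168 0.1145] [0.036 0.035 0.01 ]
[153  82  39  25 396] [0.8515 0.2459 0.1145] [0.083 0.102 0.01 ]
[193  99  12  12 104] [0.8086 0.1765 0.1144] [0.033 0.031 0.01 ]
[126 117  96  15 154] [0.7589 0.2506 0.1145] [0.005 0.263 0.01 ]
[521 126  13  29  71] [ 0.5649 -0.6923  0.1146] [0.086 0.009 0.01 ]
[517 163   7   7  30] [ 0.4972 -0.6566  0.1122] [0.018 0.018 0.005]
[533 163  18  46 131] [ 0.4351 -0.6933  0.1145] [0.125 0.009 0.01 ]
[322 165   9  10  62] [ 0.5658 -0.1426  0.1146] [0.024 0.023 0.009]
[306 166   9   9  67] [ 0.5707 -0.0995  0.1143] [0.024 0.023 0.009]
[ 12 210  16  44 297] [0.5187 0.6662 0.1146] [0.11  0.038 0.01 ]
[177  66  22   5  27] [0.9566 0.202  0.0628] [0.005 0.063 0.006]
[511 128  12  35  67] [ 0.571  -0.6932  0.063 ] [0.104 0.008 0.006]
[342 135  30  17 240] [ 0.6456 -0.2521  0.063 ] [0.051 0.085 0.006]
[523 169   5  11  21] [ 0.4836 -0.6929  0.063 ] [0.03  0.007 0.005]
[352 171  13  12  59] [ 0.5495 -0.2351  0.0628] [0.034 0.031 0.005]
[532 201   6  12  24] [ 0.3901 -0.6934  0.063 ] [0.032 0.007 0.006]
```

>>> step_arm --plan '[[[0,0,25],0],[[0,0,35],0],[[0,0,35],0],[[0,0,28],0],[[0,0,10],0]]'

```text
time_s: 14.15
tcp_pos: [0.4441, 0.2613, 0.0408]
eef_rot: [0.0, 0.737, 0.675, -0.001]
contact_force: [0.4, 0.0, 1.1]
width: 0.0602
gripper_force: 0.0
```

>>> step_arm --plan '[[[0,0,0],0],[[0,0,0],0],[[0,0,0],0],[[0,0,0],0],[[0,0,0],0]]' --gripper 15 --squeeze 30

```text
time_s: 14.78
tcp_pos: [0.4455, 0.2623, 0.0433]
eef_rot: [-0.0, 0.737, 0.675, 0.001]
contact_force: [-1.8, -0.4, 7.7]
width: 0.025
gripper_force: 30.7
```

>>> step_arm --plan '[[[0,0,-15],0],[[0,0,-40],0],[[0,0,-40],0],[[-10,5,-25],0],[[-30,15,0],0]]'

```text
time_s: 15.4
tcp_pos: [0.4621, 0.2218, 0.1654]
eef_rot: [-0.0, 0.736, 0.677, 0.002]
contact_force: [1.2, -1.2, -1.5]
width: 0.0248
gripper_force: 30.2
```

>>> step_arm --plan '[[[-42,22,0],0],[[-42,22,0],0],[[-42,22,0],0],[[-42,22,0],0],[[-42,22,0],0]]'

```text
time_s: 16.02
tcp_pos: [0.5529, -0.0, 0.1632]
eef_rot: [0.0, 0.737, 0.675, 0.001]
contact_force: [0.5, -0.1, -0.6]
width: 0.0251
gripper_force: 30.2
```

>>> step_arm --plan '[[[-38,18,0],0],[[-20,10,0],0],[[0,0,0],0],[[0,0,0],0],[[0,0,0],0]]'

```text
time_s: 16.65
tcp_pos: [0.5751, -0.0575, 0.1623]
eef_rot: [-0.0, 0.737, 0.676, 0.0]
contact_force: [0.4, -0.8, -0.2]
width: 0.0254
gripper_force: 30.2
```

>>> step_arm --plan '[[[0,0,20],0],[[0,0,20],0],[[0,0,0],0],[[0,0,0],0],[[0,0,0],0]]'

```text
time_s: 17.27
tcp_pos: [0.5758, -0.0587, 0.1231]
eef_rot: [0.0, 0.737, 0.676, 0.001]
contact_force: [0.4, 0.3, -0.3]
width: 0.0253
gripper_force: 30.2
```

```bash
python3 - <<'E'
from h import *
s=r.get_state();print(s['time_s'],s['tcp_pos'],s['width'])
im,d=cam('wrist','w6');mouths('w6')
print(tool(s,[.5764,-.0581,.094]))
cv2.imwrite('pics/c6.png',cv2.resize(im[110:330,190:370,::-1],None,fx=2.7,fy=2.7,interpolation=cv2.INTER_CUBIC))
E
```

```text
17.275 [ 0.57578755 -0.05872736  0.12309498] 0.025261778960160495
mouth px [279.6 169.5] [ 0.5818 -0.0151] rad 0.0157
yaw of tool y -5.01 tilt [ 0.001  0.    -1.   ]
[ 0.7  0.5 29.1]
```

View pics/c6.png

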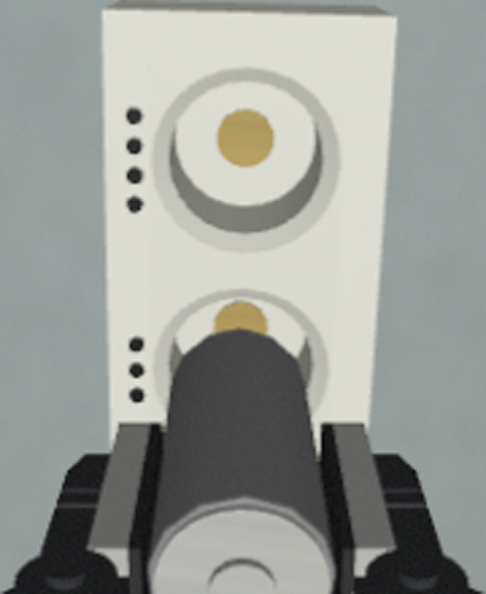

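The crop shows the cell axis at column about 239 and the bay 3 rim centre at about 240, so they line up within 0.5 mm. I'll lower it now.

>>> step_arm --plan '[[[0.6,0.4,2],0],[[0,0,4],0],[[0,0,5],0],[[0,0,5],0],[[0,0,4],0]]'

```text
time_s: 17.95
tcp_pos: [0.5755, -0.0584, 0.1016]
eef_rot: [-0.0, 0.737, 0.675, -0.0]
contact_force: [0.3, 0.8, -0.8]
width: 0.0252
gripper_force: 30.2
```

>>> step_arm --plan '[[[0,0,3],0],[[0,0,2],0],[[0,0,2],0],[[0,0,1],0],[[0,0,0],0]]'

```text
time_s: 18.58
tcp_pos: [0.5757, -0.0584, 0.0944]
eef_rot: [-0.0, 0.737, 0.675, 0.0]
contact_force: [-1.3, -0.1, 2.2]
width: 0.0249
gripper_force: 30.7
```

>>> step_arm --plan '[[[0,0,0.7],0],[[0,0,0.6],0],[[0,0,0],0],[[0,0,0],0],[[0,0,0],0]]'

```text
time_s: 19.2
tcp_pos: [0.5759, -0.0584, 0.0942]
eef_rot: [-0.0, 0.738, 0.675, 0.0]
contact_force: [-7.1, 0.5, 15.0]
width: 0.0252
gripper_force: 32.2
```

>>> step_arm --plan '[[[0,0,0],0],[[0,0,0],0],[[0,0,0],0],[[0,0,-3],0],[[0,0,-20],0]]' --gripper 45

```text
time_s: 19.82
tcp_pos: [0.5748, -0.0583, 0.1156]
eef_rot: [-0.001, 0.737, 0.675, -0.001]
contact_force: [0.1, 1.0, 0.6]
width: 0.0449
gripper_force: 0.0
```

Bay 3 is seated. Now over the selector.

>>> step_arm --plan '[[[0,0,-25],0],[[0,0,-40],0],[[0,0,-25],0],[[-30,-1,0],0],[[-40,-1,0],0]]'

```text
time_s: 20.45
tcp_pos: [0.5682, -0.1277, 0.2078]
eef_rot: [0.001, 0.737, 0.676, 0.001]
contact_force: [0.0, -0.5, -0.6]
width: 0.0447
gripper_force: 0.0
```

>>> step_arm --plan '[[[-40,-1,0],0],[[-40,-1,0],0],[[-33,-2,0],0],[[0,0,0],9],[[0,0,0],9]]'

```text
time_s: 21.08
tcp_pos: [0.5536, -0.241, 0.2074]
eef_rot: [0.0, 0.836, 0.549, 0.0]
contact_force: [0.4, 0.8, -0.1]
width: 0.045
gripper_force: 0.0
```

>>> step_arm --plan '[[[0,0,0],9],[[0,0,0],9],[[0,0,0],10],[[0,0,0],0],[[0,0,0],0]]'

```text
time_s: 21.7
tcp_pos: [0.5538, -0.2401, 0.2065]
eef_rot: [0.0, 0.942, 0.335, 0.0]
contact_force: [-0.0, 0.2, -0.2]
width: 0.0451
gripper_force: 0.0
```

```bash
python3 - <<'E'
from h import *
s=r.get_state();print(s['time_s'],s['tcp_pos'],s['width'],s['qpos'])
im,d=cam('wrist','w7');print(tool(s,[.5559,-.2409,.085]))
blobs('w7',.0975,.002);blobs('w7',.1125,.003)
E
```

```text
21.7 [ 0.55382177 -0.24012977  0.20653693] 0.045069469622633175 [-0.36577537  0.34475407  0.87988729  1.66601384 -0.27723454  1.26142668
 -0.31626666]
yaw of tool y -50.8 tilt [ 0.001 -0.    -1.   ]
[  1.1   1.9 121.5]
[ 273  175   18   68 1067] [ 0.557  -0.24    0.0975] [0.043 0.037 0.004]
[ 33   0  46  27 772] [ 0.5745 -0.0597  0.1125] [0.021 0.023 0.006]
[  87   29   45   47 1327] [ 0.5728 -0.098   0.1125] [0.025 0.026 0.006]
[ 144   84   43   44 1232] [ 0.568  -0.141   0.1125] [0.025 0.025 0.006]
```

View pics/w7.png

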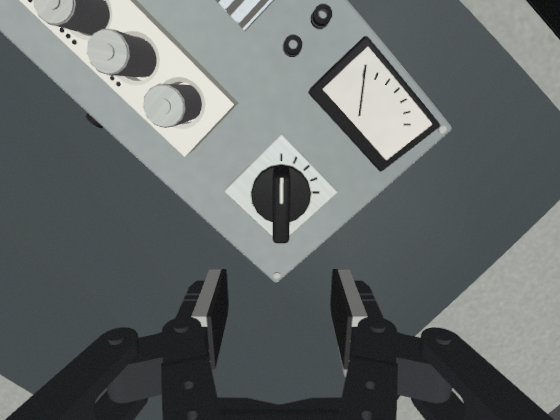

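The wrist view shows the bar vertical in the picture at column 282 (rows 165–242), so the fingers are aligned with it. All three cells stand in bays 1 to 3 at equal height. I'll descend and grip.

>>> step_arm --plan '[[[1.4,1.4,25],0.5],[[0,0,30],0],[[0,0,30],0],[[0,0,25],0],[[0,0,10],0]]'

```text
time_s: 22.38
tcp_pos: [0.555, -0.2401, 0.0847]
eef_rot: [-0.001, 0.944, 0.33, -0.001]
contact_force: [0.5, -0.7, 0.8]
width: 0.0448
gripper_force: 0.0
```

>>> step_arm --plan '[[[0,0,3],0],[[0,0,3],0],[[0,0,0],0],[[0,0,0],0],[[0,0,0],0]]'

```text
time_s: 23.0
tcp_pos: [0.5558, -0.2403, 0.0801]
eef_rot: [0.0, 0.944, 0.33, 0.0]
contact_force: [0.3, 0.3, 0.3]
width: 0.0453
gripper_force: 0.0
```

>>> step_arm --plan '[[[0,0,0],0],[[0,0,0],0],[[0,0,0],0],[[0,0,0],0],[[0,0,0],0]]' --gripper 2 --squeeze 50

```text
time_s: 23.62
tcp_pos: [0.5557, -0.2404, 0.08]
eef_rot: [0.0, 0.944, 0.329, 0.0]
contact_force: [-0.7, 0.9, 3.4]
width: 0.0111
gripper_force: 50.3
```

```bash
python3 - <<'E'
from h import *
s=r.get_state();print(s['time_s'],s['tcp_pos'],s['width'],s['qpos'],s['wrist_torque'],s['contact_force'],s['gripper_force']);print(tool(s,s['tcp_pos']))
E
```

```text
23.625 [ 0.55568348 -0.24041109  0.07998552] 0.011142653223155566 [-0.29543195  0.48417197  0.80515262  1.78693421 -0.39935203  1.04139163
 -0.2407558 ] [0.10583868 0.13739223 0.1175033 ] [-0.71046616  0.92915217  3.39161839] 50.26014447212219
yaw of tool y -51.53 tilt [ 0. -0. -1.]
[0. 0. 0.]
```

>>> step_arm --plan '[[[0,0,0],7],[[0,0,0],9],[[0,0,0],9],[[0,0,0],9],[[0,0,0],9]]'

```text
time_s: 24.25
tcp_pos: [0.5558, -0.2406, 0.08]
eef_rot: [0.0, 0.999, -0.042, 0.0]
contact_force: [0.3, -0.8, 0.8]
width: 0.0111
gripper_force: 50.2
```

>>> step_arm --plan '[[[0,0,0],8],[[0,0,0],7],[[0,0,0],5],[[0,0,0],2],[[0,0,0],0]]'

```text
time_s: 24.88
tcp_pos: [0.5557, -0.2407, 0.08]
eef_rot: [0.0, 0.973, -0.229, 0.0]
contact_force: [-1.1, -1.0, 3.6]
width: 0.0112
gripper_force: 50.6
```

```bash
python3 - <<'E'
from h import *
s=r.get_state();print(s['time_s'],s['tcp_pos'],s['width'],s['wrist_torque'],s['contact_force'],s['gripper_force']);print(tool(s,s['tcp_pos']))
E
```

```text
24.875 [ 0.55574596 -0.24068872  0.07999362] 0.011181568290308428 [-0.30799113  0.0320115   0.12893184] [-1.05027234 -1.02651748  3.58749068] 50.56931555271149
yaw of tool y -116.48 tilt [ 0.    -0.001 -1.   ]
[0. 0. 0.]
```

>>> step_arm --plan '[[[0,0,0],1.5],[[0,0,0],1],[[0,0,0],0],[[0,0,0],0],[[0,0,0],0]]'

```text
time_s: 25.5
tcp_pos: [0.5557, -0.2406, 0.08]
eef_rot: [0.0, 0.968, -0.251, 0.0]
contact_force: [0.7, -3.2, 3.8]
width: 0.0113
gripper_force: 50.5
```

```bash
python3 - <<'E'
from h import *
s=r.get_state();print(s['time_s'],s['wrist_torque'],s['contact_force']);print(tool(s,s['tcp_pos']))
im,d=cam('wrist','w8')
cv2.imwrite('pics/c8.png',cv2.resize(im[120:360,140:420,::-1],None,fx=2.5,fy=2.5,interpolation=cv2.INTER_CUBIC))
E
```

```text
25.5 [-0.80557607 -0.04704923  0.05146627] [ 0.71020601 -3.19977377  3.78557455]
yaw of tool y -119.03 tilt [ 0.    -0.001 -1.   ]
[0. 0. 0.]
```

View pics/c8.png

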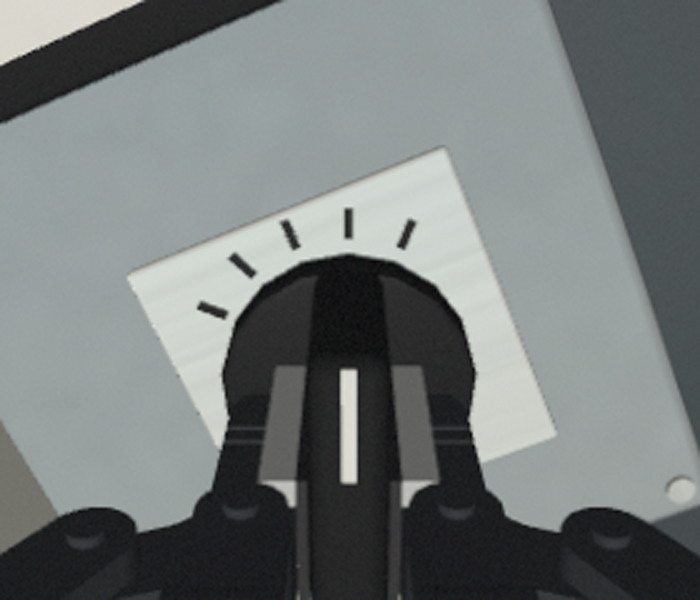

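The pointer line (column 348) lines up with the fourth tick (column 348), which is click 3. The grip is firm, so I'm handing in.

```bash
python3 -c "
from plant import r
print(r.finish_job())"
```

```text
the job is handed in; nothing more can be done
None
```

The job is handed in at about 25.5 s: both loose cells are seated in bays 2 and 3 level with cell_1, bay 4 is empty, and the gripper is holding the selector at the third click.

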